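# Turn the steel carousel until the pump bottle faces front

## Task

Turn the steel carousel by pushing the posts on its rim with the fingertips until the pump bottle faces front, centred over the line of the flat tongue that sticks out of the carousel's stand, then leave it standing still there. Do not touch or lift the bottle or the tins that ride on it, turn gently enough that none of them slides away or tips, and do not disturb the other things on the counter.

Things in the scene. Friction and masses are not known exactly. Their poses are not given: they have to be found in the camera images.
- bottle_mid (a point): the clear plastic pump bottle with a white push-pump and a spout, the only thing on the disc with a pump and the tallest there: 56 mm across, 158 mm high, spout reaching 42 mm from its axis. Stands loose on the disc, about 75 mm from the turning axis, on the disc's -x side. This point lies on its axis 60 mm above its underside (90 mm above the counter)
- post_ring (a point): centre of the ring of eight equal upright steel posts on the disc's rim, on the turning axis, 20 mm above the disc. The posts are to be pushed sideways: 14 mm thick with an 18 mm ball on top, 51 mm tall above the disc, 168 mm from the axis at 22.5, 67.5, 112.5 ... degrees (every 45) from the carousel's x axis (the bottle's side is 180), so 129 mm apart
- stand: fixed black foot under the carousel, 240 mm across, 20 mm high, with a flat steel tongue (spoon rest, 50 mm wide, top 12 mm above the counter) sticking out from under the disc to 265 mm from the centre. The tongue marks the front and points along the stand's -x axis, within 0.4 rad of straight to the robot's side. Origin on the turning axis at counter height
- carousel: turning steel disc, 360 mm across, 8 mm thick, top 30 mm above the counter, with eight rim posts. Turns either way about its upright axis without stops; light friction (about 1.5 N at the rim) stops it as soon as it is no longer pushed. Origin on the axis at the disc's underside, 22 mm above the counter; its axes turn with it
- bottle: same bottle as point bottle_mid; origin at the centre of its underside, z up; its turn about z is of no importance
- tin_a: low lidded round steel tin, 71 mm across and 45 mm high, loose on the disc about 75 mm from the axis, opposite the bottle. Origin at the centre of its underside
- tin_b: lidded round steel tin, 61 mm across and 55 mm high, loose on the disc about 75 mm from the axis, a quarter turn from the bottle. Origin at the centre of its underside
- tin_c: like tin_b, on the other side of the disc
- tiffin: closed three-tier steel tiffin carrier, 130 mm across, 273 mm high with its handle, standing on the counter to the left. Origin at the centre of its underside. Leave alone
- tumbler: red plastic tumbler, 72 mm across, 105 mm high, on the counter to the left. Origin at the centre of its underside. Leave alone
- tawa: black nonstick tawa, 250 mm across, 18 mm deep, its handle reaching 280 mm from its centre along its -y axis and up to 45 mm high, on the counter to the right. Origin at the centre of its underside. Leave alone
- spatula: bamboo spatula, 280 mm long along its x axis, lying on the counter front right. Leave alone
Not all that is in view belongs to the job. There is more than one size of the bottle; the job needs the middle-sized.

How it is judged (in metres and radians):
At the end, for the whole second after the job is handed in: The pump bottle stands upright (within 0.1 rad) and at rest on the tongue's side of the carousel, more than 45 mm in front of the turning axis and within 16 mm sideways of the tongue's centre line (about 12 degrees of turn); the carousel is at rest (x of bottle_mid in the frame of stand below -0.045 m and y of bottle_mid in the frame of stand between -0.016 and 0.016 m and angle between bottle_mid's own z axis and vertical below 0.1 rad and linear speed of bottle below 0.01 m/s and angular speed of carousel below 0.05 rad/s); the robot touches nothing.
It fails at once if the robot touches the pump bottle or a tin on the disc (contact force between any of the fingers, the arm and bottle above 0.5 N or contact force between any of the fingers, the arm and tin_a above 0.5 N or contact force between any of the fingers, the arm and tin_b above 0.5 N or contact force between any of the fingers, the arm and tin_c above 0.5 N).
It fails at once if the pump bottle slides more than about 25 mm from its place on the disc, tips or is lifted (x of bottle_mid in the frame of carousel below -0.107 m or x of bottle_mid in the frame of carousel above -0.043 m or y of bottle_mid in the frame of carousel below -0.032 m or y of bottle_mid in the frame of carousel above 0.032 m or angle between bottle_mid's own z axis and vertical above 0.35 rad or z of bottle_mid in the frame of carousel above 0.08 m).
It fails at once if a tin slides more than about 25 mm from its place on the disc, tips or is lifted (x of tin_a in the frame of carousel below 0.043 m or x of tin_a in the frame of carousel above 0.107 m or y of tin_a in the frame of carousel below -0.032 m or y of tin_a in the frame of carousel above 0.032 m or angle between any of tin_a, tin_b, tin_c's own z axis and vertical above 0.35 rad or z of any of tin_a, tin_b, tin_c in the frame of carousel above 0.02 m or x of any of tin_b, tin_c in the frame of carousel below -0.032 m or x of any of tin_b, tin_c in the frame of carousel above 0.032 m or y of tin_b in the frame of carousel below 0.043 m or y of tin_b in the frame of carousel above 0.107 m or y of tin_c in the frame of carousel below -0.107 m or y of tin_c in the frame of carousel above -0.043 m).
It fails at once if the tiffin carrier, tumbler, tawa or spatula is moved more than 30 mm or the carrier or tumbler is tipped (distance of any of tiffin, tumbler, tawa, spatula from where it was at the start of the episode above 0.03 m or angle between any of tiffin, tumbler's own z axis and vertical above 0.35 rad).
It also fails if it takes over 72 s, if anything falls off the work surface, if the arm or the gripper's body presses on something with over 40 N, if the wrist force passes 120 N, or if a joint passes its speed limit or range.

## Robot

A 6-joint arm with a two-finger parallel gripper is mounted at the origin on the work surface. World frame = base frame: x ahead of the robot, y to its left, z up, the work surface at z = 0. Lengths are in mm, angles in rad, forces in N, time in s.
With the tool pointing down it reaches from about 275 to 1000 mm from the base axis. Payload 8.4 kg.
Tool frame: the origin (TCP) lies between the finger pads; the fingertips stand 25 mm ahead of it and the grasp point (between the pads) lies 6 mm ahead of it; z points along the fingers, y is the direction in which the jaws open and shut (so a half turn about z gives the same grasp; the last joint's range is limited). The gripper opens to 85 mm and grips with 20 to 120 N. Pads are 22 mm wide; open, the fingers measure 114 mm over their backs; the gripper's body (76 mm by 85 mm) begins 54 mm behind the grasp point. The pads swing forward as they close: fully open they stand 13 mm farther back than shut.
Start: joints at [1.301, 0.353, 1.633, -0, 1.155, -0.002], TCP at [165.38, 602.725, 256.281] pointing down, gripper open.
Joint ranges: [-2.63, 2.63], [-0.92, 2.1], [0.06, 2.66], [-1.3, 4.44], [0, 2.69], [-3.02, 3.02]. Speed limits (rad/s): [2.22, 2.22, 2.79, 3.14, 3.14, 3.14].

## Interface

Orientations are given as [roll, pitch, yaw] about the fixed x, y, z axes, in that order (R = Rz(yaw) Ry(pitch) Rx(roll)).
In Python, from rig import r gives the robot as it stands. The module is installed in compiled form; this text tells all that it offers.
- The arm moves only by the tool move_arm, never from a script. Its arguments are lists of equal length, an entry for each row: "slide": the shift along the world's x, y, z in cm, a list of three; "angular": the turn, a rotation vector about the world's x, y, z in rad, a list of three; "hand": the opening, from -1 (shut) to 1 (fully open). A call has 1 to 20 rows; each row is the pose to reach, as a shift and turn from the pose commanded when the call began; what a row does not reach only later rows make up. A row lasts 1/8 s, in which the tool goes at most 62.5 mm and 10.7 degrees, less where a joint would pass 70% of its speed; a pose out of reach is approached as far as the arm can. A call with a gripper value outside its range is refused whole. The fingers move at their own pace and stop on an object; "force" is the grip in N (left out, the last holds). Time passes only in rows, so rows that repeat a pose let the fingers close. It gives the time, the measured TCP pose, the force and the opening at its end, in the units of the state.
- r.sense(): the state, without advancing time (a new reading comes with each control period).
- r.grab_frame(name): name is "side" or "top" or "wrist"; returns a dict with "pixels" (420x560x3 uint8, red, green, blue), "range_z" (420x560 float32, mm along the optical axis (not along the pixel's ray), 0 where there is no reading), "mtx" (3x3 intrinsics, pixels), "rvec" (rotation vector, rad) and "tvec" (3), from world to camera coordinates, as OpenCV has them. Camera axes: x right, y down, z forward; pixel columns grow to the right and rows downward; lengths in mm; the calibration is good to about 2 mm. A picture is of the moment at which its call begins.
- r.sign_off(): hands the job in, once; it reports no verdict.
The state is a dict: "clock": time; "qpos": joint angles; "qvel": joint speeds; "joint_efforts": joint torques, N m; "eef_pos": TCP position; "tcp_rot": TCP orientation; "contact_force": force on the tool from outside, world axes, zero at the start; "wrist_torque": the same for the moment, N m; "opening": opening from 0.0 (shut) to 1.0 (fully open).
Only numpy, scipy, OpenCV 4.12 (cv2) and the standard library are available. Lean on these libraries where they do the work, as an engineer would, in place of code of your own. Each camera call takes 0.05 s, during which the arm holds its last target. There are 200 camera calls.

## Working session

There is one attempt and no reset: what is moved stays moved. The work goes in short steps, Python scripts to look and compute and a tool call to move; the robot and the scene stay as the last step left them, time stands still between calls to the robot, and variables do not carry over. Pictures are saved under pics/ and viewed, about 8 in all and at most 12, crops included, and the job is handed in when it is done.

Besides the shell and the picture viewer there is one more tool, called after "Emit:" as a command line: name --argument value ..., lists and objects as JSON in quotes. move_arm: Moves the arm, as the interface text tells. Its arguments: {"type":"object","properties":{"slide":{"type":"array"},"angular":{"type":"array"},"hand":{"type":"array"},"force":{"type":"number"}},"required":["slide","angular","hand"]}

```bash
mkdir -p pics; cat > h.py <<'E'
import cv2,numpy as np
from rig import r
def save(n,f): cv2.imwrite('pics/'+n+'.png',cv2.cvtColor(f['pixels'],cv2.COLOR_RGB2BGR))
def cloud(f):
    R=cv2.Rodrigues(np.array(f['rvec'],float))[0];t=np.array(f['tvec'],float).ravel();K=np.array(f['mtx'])
    z=f['range_z'];v,u=np.indices(z.shape)
    c=np.stack([(u-K[0,2])/K[0,0]*z,(v-K[1,2])/K[1,1]*z,z],-1)
    return (c-t)@R
E
python3 - <<'E'
from h import *
for n in('top','side'):
    f=r.grab_frame(n);save(n+'0',f);np.savez(n+'0.npz',**f)
print(r.sense())
E
```

```text
{'clock': 0.1, 'qpos': array([ 1.30061908e+00,  3.53590858e-01,  1.63403803e+00, -1.03925651e-05,
        1.15520935e+00, -2.38913435e-03]), 'qvel': array([-0.00082435, -0.00211789, -0.00349098,  0.00028573,  0.00067201,
       -0.00027101]), 'joint_efforts': array([-1.83245516e-03, -6.06361413e+01, -3.42819536e+01, -5.84434201e-05,
        4.04788821e-03,  9.50271840e-06]), 'eef_pos': array([165.26738197, 602.35180464, 255.63856241]), 'tcp_rot': array([-3.14034705e+00,  6.52681981e-06,  2.87380875e+00]), 'contact_force': array([ 0.19047232,  0.14767125, -0.84253642]), 'wrist_torque': array([-0.02342735,  0.0040883 ,  0.07184228]), 'opening': 1.0036321082104638}
```

View pics/top0.png

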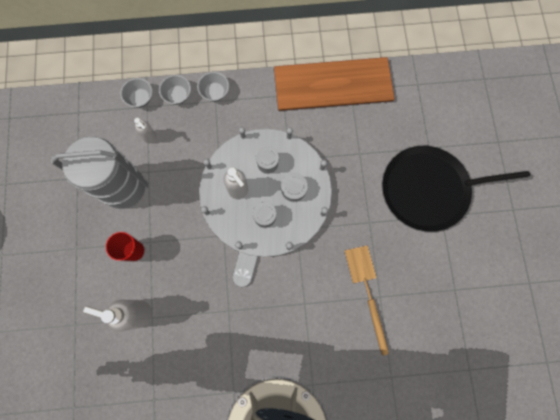

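View pics/side0.png

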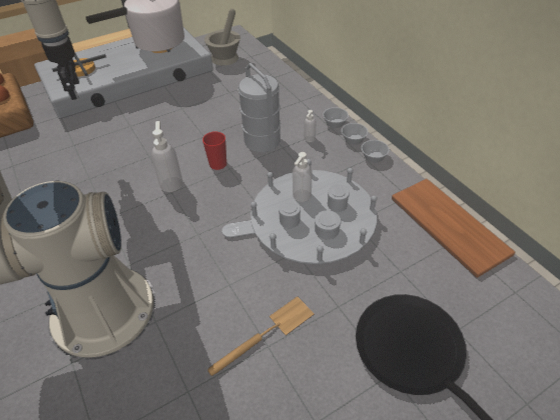

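The three bottles in the top view are a small one (142,126), one on the disc (235,180) and a large one (115,315). The disc one is the middle size and rides on the carousel, so it is the target. The tongue is at (245,268). Next I'll measure, with one confirming crop.

```bash
cat >> h.py <<'E'
def planepts(f,uv,z):
    R=cv2.Rodrigues(np.array(f['rvec'],float))[0];t=np.array(f['tvec'],float).ravel()
    d=cv2.undistortPoints(np.array(uv,float).reshape(-1,1,2),np.array(f['mtx'],float),None).reshape(-1,2)
    d=np.c_[d,np.ones(len(d))]@R; o=-R.T@t
    return o+d*((z-o[2])/d[:,2])[:,None]
def measure(f,c0=None):
    P=cloud(f).reshape(-1,3);P=P[(f['range_z'].ravel()>0)]
    if c0 is None: c0=planepts(f,[[266,192]],30)[0,:2]
    c=np.array(c0[:2])
    for _ in range(5):
        d=np.hypot(*(P[:,:2]-c).T)
        m=(abs(P[:,2]-30)<6)&(d<200)
        (x,y),rad=cv2.minEnclosingCircle(P[m&(d<185)][:,:2].astype(np.float32)); c=np.array([x,y])
    return P,c,rad
def bottle(P,c):
    d=np.hypot(*(P[:,:2]-c).T)
    m=(d<130)&(P[:,2]>95)&(P[:,2]<200)
    return P[m]
E
python3 - <<'E'
from h import *
fs={n:dict(np.load(n+'0.npz')) for n in('top','side')}
for n in fs:
    f=fs[n];P,c,rad=measure(f,None if n=='top' else c)
    print(n,c,rad)
    d=P[:,:2]-c;rr=np.hypot(*d.T)
    b=bottle(P,c);
    for lo,hi in((50,90),(90,120),(120,150),(150,200)):
        q=P[(rr<130)&(P[:,2]>lo)&(P[:,2]<hi)]
        print(lo,len(q),q[:,:2].mean(0),q.min(0)[:2],q.max(0)[:2])
    m=(rr>155)&(rr<182)&(P[:,2]>60)&(P[:,2]<95)
    a=np.degrees(np.arctan2(d[m,1],d[m,0]));print('post ang',np.degrees(np.angle(np.exp(8j*np.radians(a)).mean()))/8, np.unique(np.round(a/5)*5,return_counts=True), rr[m].mean())
    m=(rr>190)&(rr<262)&(P[:,2]>8)&(P[:,2]<16)&(d[:,0]<0)
    print('tongue',m.sum(),np.degrees(np.arctan2(*d[m].mean(0)[::-1])))
    # things near
    near=(rr>195)&(rr<330)&(P[:,2]>25)
    for a0 in range(-180,180,30):
        aa=np.degrees(np.arctan2(d[:,1],d[:,0]));q=near&(aa>=a0)&(aa<a0+30)
        if q.sum()>3: print('  near',a0,rr[q].min(),P[q,2].max())
f=fs['top'];cv2.imwrite('pics/crop0.png',cv2.cvtColor(cv2.resize(f['pixels'][115:295,180:350],None,fx=3.3,fy=3.3,interpolation=2),cv2.COLOR_RGB2BGR))
E
```

```text
top [607.86157227 -23.70925713] 179.891845703125
50 1563 [601.23519649 -49.13910829] [ 502.61551035 -134.86846996] [711.4758263   74.22935816]
90 67 [595.35808705  45.73651231] [588.01505875  22.81620966] [621.13085027  76.63297555]
120 220 [607.34394937  50.18929191] [589.14601774  22.75052324] [643.33775402  77.43404488]
150 169 [606.66117992  45.61766325] [579.72608338  25.14722941] [626.60662504  63.38931781]
post ang 16.786828113622008 (array([-165., -160., -120., -115.,  -75.,  -70.,  -30.,  -25.,   15.,
         20.,   60.,   65.,  105.,  110.,  150.,  155.]), array([26, 13, 30, 10, 28, 11, 25, 13, 23, 16, 22, 18, 19, 19, 25, 16])) 167.00578273705563
tongue 456 160.00248105822365
  near 0 298.2030251534628 39.837103137231594
  near 60 324.74323023617706 249.01006926564506
side [609.95922852 -25.9553318 ] 181.3734893798828
50 1531 [601.14132675 -51.73006877] [ 503.09455085 -138.90375501] [712.12202955  57.93507656]
90 153 [605.69607497  30.90732704] [588.84403946  18.06914266] [640.29343839  57.52720689]
120 212 [610.50817355  36.09323722] [589.47480964  18.67167629] [643.72287475  70.83855634]
150 145 [610.98816766  40.62841027] [582.45972452  22.96429418] [631.50615185  59.40915352]
post ang 16.681261061379843 (array([-165., -160., -120., -115.,  -75.,  -70.,  -30.,  -25.,   15.,
         20.,   60.,   65.,  105.,  110.,  150.,  155.]), array([17, 27, 35, 11, 39,  4, 35,  4, 27,  6, 17,  6, 14, 20,  9, 26])) 167.73634431744583
tongue 304 160.51372800792538
  near 0 296.81952678063925 37.33717014721505
  near 60 321.12089980799954 249.85421382298955
```

View pics/crop0.png

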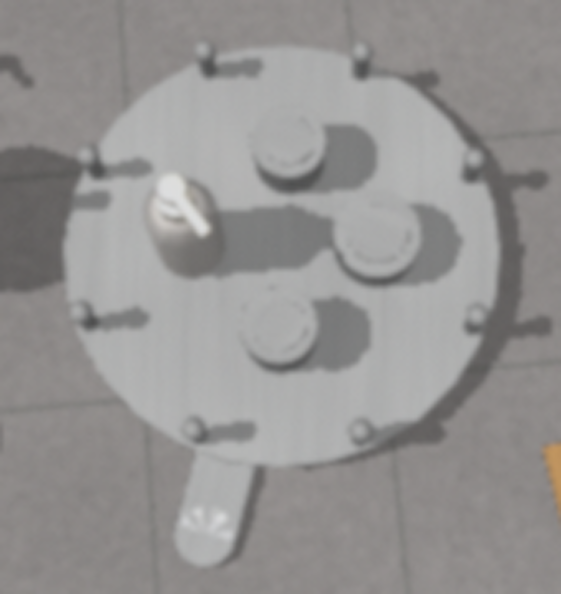

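The crop confirms it. The middle bottle is at crop (185,230) on the disc, with the white pump, and the tongue is at (215,510). The axis is at about (609,-25), the tongue at 160.2°, and the posts at 16.7°+45k, so the bottle's side is at 84.2° and I need about +76° CCW. I'll push the post at 151.7° along the near side, lifting clear over the big bottle first.

Emit:
move_arm --slide '[[0,0,17],[0,0,17],[0,0,17],[0,0,17],[31.7,-51.7,17],[31.7,-51.7,17],[31.7,-51.7,17],[31.7,-51.7,17],[31.7,-51.7,17],[31.7,-51.7,17],[31.7,-51.7,17],[31.7,-51.7,17],[31.7,-51.7,17],[31.7,-51.7,17],[31.7,-51.7,17],[31.7,-51.7,17],[31.7,-51.7,17],[31.7,-51.7,17],[31.7,-51.7,17],[31.7,-51.7,17]]' --angular '[[0,0,0],[0,0,0],[0,0,0],[0,0,0],[0,0,-2.02],[0,0,-2.02],[0,0,-2.02],[0,0,-2.02],[0,0,-2.02],[0,0,-2.02],[0,0,-2.02],[0,0,-2.02],[0,0,-2.02],[0,0,-2.02],[0,0,-2.02],[0,0,-2.02],[0,0,-2.02],[0,0,-2.02],[0,0,-2.02],[0,0,-2.02]]' --hand '[-1,-1,-1,-1,-1,-1,-1,-1,-1,-1,-1,-1,-1,-1,-1,-1,-1,-1,-1,-1]'

```text
clock: 2.6
eef_pos: [482.3, 86.0, 426.3]
tcp_rot: [3.141, -0.0, 0.855]
contact_force: [-0.1, 0.1, -0.1]
opening: -0.001
```

Emit:
move_arm --slide '[[0,0,-6],[0,0,-12],[0,0,-18],[0,0,-24],[0,0,-28],[0,0,-31],[0,0,-33.5],[0,0,-35.4],[0,0,-35.4],[0,0,-35.4]]' --angular '[[0,0,0],[0,0,0],[0,0,0],[0,0,0],[0,0,0],[0,0,0],[0,0,0],[0,0,0],[0,0,0],[0,0,0]]' --hand '[-1,-1,-1,-1,-1,-1,-1,-1,-1,-1]'

```text
clock: 3.85
eef_pos: [482.9, 85.8, 72.9]
tcp_rot: [3.141, -0.001, 0.854]
contact_force: [0.5, 0.0, -0.3]
opening: 0.001
```

```bash
python3 - <<'E'
from h import *
f=r.grab_frame('side');cv2.imwrite('pics/side1.png',cv2.cvtColor(cv2.resize(f['pixels'][100:300,180:440],None,fx=3,fy=3),cv2.COLOR_RGB2BGR))
print(r.sense()['eef_pos'],r.sense()['contact_force'])
c=np.array([608.9,-24.8]);p0=c+168*np.array([np.cos(np.radians(139)),np.sin(np.radians(139))])
for k in range(0,83,2):
    t=np.radians(139+k);p=c+168*np.array([np.cos(t),np.sin(t)])-p0;print(k,np.round(p/10,2),round(np.radians(k),3))
E
```

```text
[483.06463248  85.87834382  73.13518867] [-0.38210769  0.15888142  0.01425748]
0 [0. 0.] 0.0
2 [-0.38 -0.45] 0.035
4 [-0.74 -0.91] 0.07
6 [-1.08 -1.39] 0.105
8 [-1.41 -1.87] 0.14
10 [-1.72 -2.37] 0.175
12 [-2.01 -2.88] 0.209
14 [-2.29 -3.39] 0.244
16 [-2.55 -3.92] 0.279
18 [-2.79 -4.46] 0.314
20 [-3.01 -5.  ] 0.349
22 [-3.21 -5.55] 0.384
24 [-3.39 -6.11] 0.419
26 [-3.55 -6.67] 0.454
28 [-3.69 -7.24] 0.489
30 [-3.81 -7.82] 0.524
32 [-3.91 -8.39] 0.559
34 [-4.   -8.97] 0.593
36 [-4.06 -9.56] 0.628
38 [ -4.1  -10.14] 0.663
40 [ -4.12 -10.73] 0.698
42 [ -4.12 -11.31] 0.733
44 [ -4.1 -11.9] 0.768
46 [ -4.06 -12.49] 0.803
48 [ -4.   -13.07] 0.838
50 [ -3.91 -13.65] 0.873
52 [ -3.81 -14.23] 0.908
54 [ -3.69 -14.8 ] 0.942
56 [ -3.55 -15.37] 0.977
58 [ -3.39 -15.93] 1.012
60 [ -3.21 -16.49] 1.047
62 [ -3.01 -17.04] 1.082
64 [ -2.79 -17.59] 1.117
66 [ -2.55 -18.12] 1.152
68 [ -2.29 -18.65] 1.187
70 [ -2.01 -19.17] 1.222
72 [ -1.72 -19.67] 1.257
74 [ -1.41 -20.17] 1.292
76 [ -1.08 -20.66] 1.326
78 [ -0.74 -21.13] 1.361
80 [ -0.38 -21.59] 1.396
82 [  0.   -22.04] 1.431
```

View pics/side1.png

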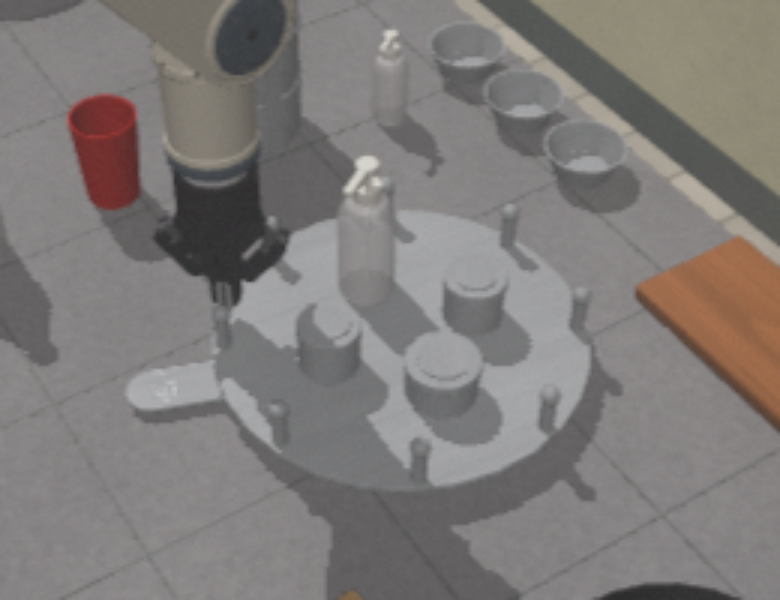

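The fingertips (crop 225,295) stand just behind the post (222,325), well clear of the bottle. I'll start the push along the arc.

Emit:
move_arm --slide '[[-0.2,-0.22,0],[-0.38,-0.45,0],[-0.56,-0.68,0],[-0.74,-0.91,0],[-0.91,-1.15,0],[-1.08,-1.39,0],[-1.25,-1.63,0],[-1.41,-1.87,0],[-1.72,-2.37,0],[-2.01,-2.88,0],[-2.29,-3.39,0],[-2.55,-3.92,0],[-2.79,-4.46,0],[-3.01,-5.0,0],[-3.21,-5.55,0],[-3.39,-6.11,0],[-3.55,-6.67,0],[-3.69,-7.24,0],[-3.75,-7.53,0],[-3.81,-7.82,0]]' --angular '[[0,0,0.017],[0,0,0.035],[0,0,0.052],[0,0,0.07],[0,0,0.087],[0,0,0.105],[0,0,0.122],[0,0,0.14],[0,0,0.175],[0,0,0.209],[0,0,0.244],[0,0,0.279],[0,0,0.314],[0,0,0.349],[0,0,0.384],[0,0,0.419],[0,0,0.454],[0,0,0.489],[0,0,0.506],[0,0,0.524]]' --hand '[-1,-1,-1,-1,-1,-1,-1,-1,-1,-1,-1,-1,-1,-1,-1,-1,-1,-1,-1,-1]'

```text
clock: 6.4
eef_pos: [444.4, 7.4, 72.3]
tcp_rot: [3.141, -0.0, 1.379]
contact_force: [-0.5, 0.4, -0.1]
opening: -0.002
```

```bash
cat > m.py <<'E'
from h import *
c=np.array([608.9,-24.8])
for n in('top','side'):
    f=r.grab_frame(n);P=cloud(f).reshape(-1,3)
    d=P[:,:2]-c;rr=np.hypot(*d.T)
    a=np.degrees(np.arctan2(d[:,1],d[:,0]))
    m=(rr>158)&(rr<182)&(P[:,2]>62)&(P[:,2]<82)&((a>-60)&(a<100))
    am=np.degrees(np.angle(np.exp(8j*np.radians(a[m])).mean()))/8
    print(n,'post phase',am%45,m.sum())
    f2=f['pixels']
    cv2.imwrite('pics/m_%s_%d.png'%(n,r.sense()['clock']*100),cv2.cvtColor(cv2.resize(f2[100:300,170:430],None,fx=3,fy=3),cv2.COLOR_RGB2BGR))
s=r.sense();print(s['clock'],s['eef_pos'],s['contact_force'])
E
python3 m.py; ls -tr pics|tail -2
```

```text
top post phase 41.5947437264418 146
side post phase 40.54900981079078 130
6.5 [444.0571637    7.2865125   72.24116506] [ 0.54400747 -0.42762785  0.00734137]
m_top_645.png
m_side_650.png
```

The carousel followed, turning about 24°, which matches the planned contact point. I'll continue by another 44°.

Emit:
move_arm --slide '[[-0.06,-0.28,0],[-0.1,-0.57,0],[-0.19,-1.15,0],[-0.25,-1.74,0],[-0.29,-2.32,0],[-0.31,-2.91,0],[-0.31,-3.49,0],[-0.29,-4.08,0],[-0.25,-4.67,0],[-0.19,-5.25,0],[-0.1,-5.83,0],[0,-6.41,0],[0.12,-6.98,0],[0.26,-7.55,0],[0.42,-8.11,0],[0.6,-8.67,0],[0.8,-9.22,0],[1.02,-9.77,0],[1.26,-10.3,0],[1.39,-10.57,0]]' --angular '[[0,0,0.017],[0,0,0.035],[0,0,0.07],[0,0,0.105],[0,0,0.14],[0,0,0.175],[0,0,0.209],[0,0,0.244],[0,0,0.279],[0,0,0.314],[0,0,0.349],[0,0,0.384],[0,0,0.419],[0,0,0.454],[0,0,0.489],[0,0,0.524],[0,0,0.558],[0,0,0.593],[0,0,0.628],[0,0,0.646]]' --hand '[-1,-1,-1,-1,-1,-1,-1,-1,-1,-1,-1,-1,-1,-1,-1,-1,-1,-1,-1,-1]'

```text
clock: 9.0
eef_pos: [458.1, -98.4, 72.2]
tcp_rot: [-3.141, -0.0, 2.025]
contact_force: [0.4, 1.0, 0.4]
opening: -0.002
```

```bash
python3 m.py; ls -tr pics|tail -2
```

```text
top post phase 33.585333756250705 141
side post phase 32.28376370514523 105
9.1 [458.17278819 -98.43837023  72.24191845] [-0.37586877 -0.3194117   0.01051088]
m_top_905.png
m_side_910.png
```

Emit:
move_arm --slide '[[0.13,-0.26,0],[0.41,-0.78,0],[0.7,-1.28,0],[1.01,-1.78,0],[1.34,-2.27,0],[1.68,-2.74,0],[1.86,-2.97,0],[2.04,-3.2,0],[2.23,-3.43,0],[2.33,-3.54,0],[2.33,-3.54,0],[2.33,-3.54,0]]' --angular '[[0,0,0.017],[0,0,0.052],[0,0,0.087],[0,0,0.122],[0,0,0.157],[0,0,0.192],[0,0,0.209],[0,0,0.226],[0,0,0.244],[0,0,0.253],[0,0,0.253],[0,0,0.253]]' --hand '[-1,-1,-1,-1,-1,-1,-1,-1,-1,-1,-1,-1]'

```text
clock: 10.6
eef_pos: [481.6, -133.6, 72.3]
tcp_rot: [3.141, 0.0, 2.277]
contact_force: [-0.5, 0.2, 0.7]
opening: -0.001
```

```bash
python3 m.py; ls -tr pics|tail -2; cp pics/m_top_1* pics/last.png
```

```text
top post phase 3.125783407197519 143
side post phase 1.3440290442825142 72
10.7 [ 481.59543966 -133.60605957   72.35613774] [-0.87119028  1.01082822  0.44082378]
m_top_1065.png
m_side_1070.png
```

View pics/last.png

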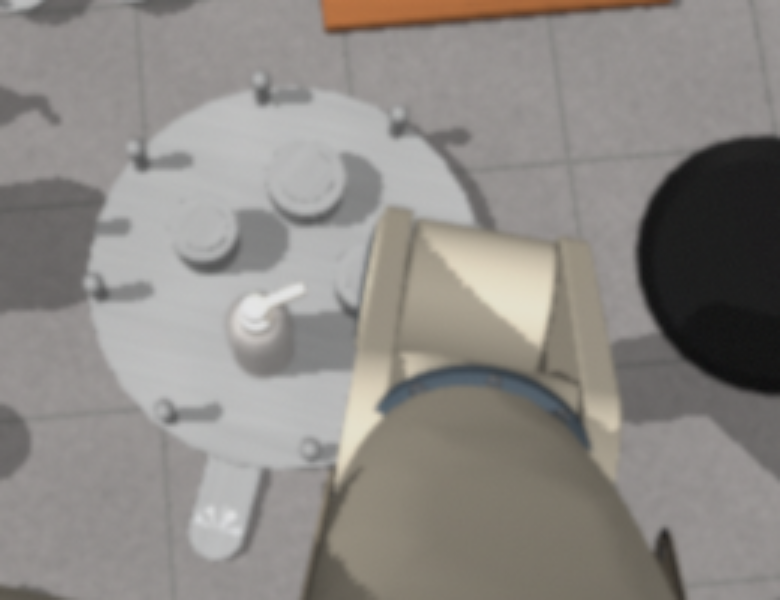

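The bottle (260,330) now sits over the tongue line, with the tongue (230,510) midway between two posts. Next I back off along the arc, lift and move aside for a final check.

Emit:
move_arm --slide '[[-0.5,0.6,0],[-1,1.2,0],[-1,1.2,0],[-1,1.2,5],[-1,1.2,11],[-1,1.2,17],[-1,1.2,23],[-1,1.2,29],[-1,1.2,30],[-3,-4,30],[-5,-10,30],[-7,-16,30],[-8,-22,30],[-8,-26,30],[-8,-26,30],[-8,-26,30],[-8,-26,30]]' --angular '[[0,0,0],[0,0,0],[0,0,0],[0,0,0],[0,0,0],[0,0,0],[0,0,0],[0,0,0],[0,0,0],[0,0,0],[0,0,0],[0,0,0],[0,0,0],[0,0,0],[0,0,0],[0,0,0],[0,0,0]]' --hand '[-1,-1,-1,-1,-1,-1,-1,-1,-1,-1,-1,-1,-1,-1,-1,-1,-1]'

```text
clock: 12.82
eef_pos: [401.7, -392.3, 372.0]
tcp_rot: [3.141, -0.001, 2.278]
contact_force: [-1.0, -0.4, 0.5]
opening: -0.001
```

```bash
cat > b.py <<'E'
from h import *
from scipy.optimize import least_squares
c=np.array([608.9,-24.8]);T=np.radians(160.2);u=np.array([np.cos(T),np.sin(T)]);v=np.array([-u[1],u[0]])
for n in('top','side'):
    f=r.grab_frame(n);P=cloud(f).reshape(-1,3);d=P[:,:2]-c;rr=np.hypot(*d.T)
    a=np.degrees(np.arctan2(d[:,1],d[:,0]))
    m=(rr>155)&(rr<182)&(P[:,2]>62)&(P[:,2]<95)
    print(n,'phase',np.degrees(np.angle(np.exp(8j*np.radians(a[m])).mean()))/8%45)
    q=d[(rr<125)&(P[:,2]>92)&(P[:,2]<125)]
    s=least_squares(lambda p:np.hypot(*(q-p).T)-28,75*u,loss='soft_l1').x
    print('bottle',len(q),'front',s@u,'lateral',s@v)
    m=(rr>195)&(rr<262)&(P[:,2]>8)&(P[:,2]<16)&(d@u>150)
    print('tongue',m.sum(),np.degrees(np.arctan2(*d[m].mean(0)[::-1])))
    save('fin_'+n,f)
s=r.sense();print(s['clock'],s['eef_pos'],s['contact_force'])
E
python3 b.py
```

```text
top phase 2.5801429718838915
bottle 64 front 75.02013969865243 lateral -2.351672774233002
tongue 435 159.88704823519438
side phase 2.9387349197335895
bottle 171 front 72.96825862785069 lateral -1.6958441054549418
tongue 284 160.74774000087226
12.925 [ 401.75811522 -392.52614975  372.39880542] [ 0.9775568  -0.32335706  0.4315492 ]
```

View pics/fin_top.png

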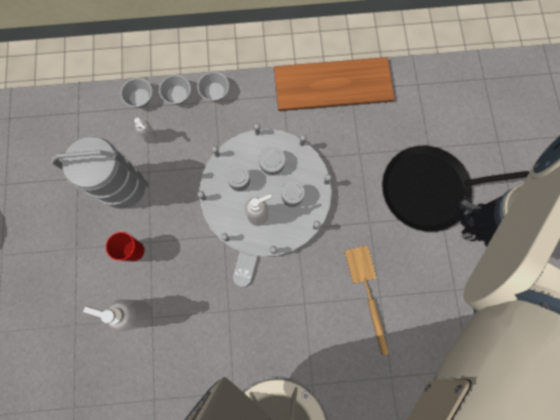

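The bottle (256,210) faces the tongue (245,268), with a lateral offset of about 2 mm against the 16 mm allowed. The tins are in place and the arm is clear, so I'm handing in.

```bash
python3 -c "
from rig import r
print(r.sign_off())"
```

```text
the job is handed in; nothing more can be done
None
```

The pump bottle now faces front over the tongue and the job is handed in; no verdict was reported. I turned the carousel about 76° counter-clockwise by pushing one rim post with the closed fingertips along its arc. Then I backed off, lifted and moved the arm aside.

- **Bottle position:** the last check puts it 73–75 mm in front of the axis and about 2 mm off the tongue's centre line, where 16 mm is allowed. The top and side cameras agree.
- **Carousel and other items:** in the final top view the tins stand in their places. The tiffin, tumbler, tawa and spatula look undisturbed, though I only judged these by eye. I did not measure the carousel's speed.
- **Arm:** it finished at 12.9 s, well clear of everything. Measured contact force at the end of each move was no more than about 1.5 N.
- **Disagreements:** while the arm partly hid the disc, the two cameras' post angles differed by 1–2°. With the view clear they agreed to 0.4°. The tongue direction differed by about 0.9° between the two views.

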